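# Empty the chip trap and reset its suction valve

### The job

Empty the chip trap of the bench's dust extraction: tip its pivoted pot forward by the handle until all four wood offcuts have fallen into the tray below, and stand the pot fully upright again. Then take the crank handle of the valve's hand wheel, wind the valve shut (clockwise) to its stop, and back it off exactly two full turns. Finish still gripping the crank handle there, because a light spring would wind the valve shut again; leave the other things on the bench alone.

Things in the scene. Friction and masses are not known exactly. Their poses are not given: they have to be found in the camera images.
- trap: The chip trap, one unit screwed to the bench: plywood base plate 300 x 410 x 10 mm carrying, on its right (-y) half, the pivoted pot above an aluminium tray, and on its left (+y) half the valve with hand wheel. Origin: underside of the plate, near its middle (the plate reaches from -165 to +135 mm in x); its x axis points from the front (tray's free end, robot side) to the back, y to the left, z up. It stands at a different place and yaw each time.
- pot_pivot (a point): Point on the pot's level tipping axis, in the middle of the pot, 125 mm above the bench; its x and y axes are those of the trap unit, and the tipping axis is y. Two grey posts carry the axis 80 mm to either side (tops at 141 mm).
- pot (a joint): Tipping angle of the pot (rad): 0 = upright, against its stop; grows as the mouth goes forward (-x of the trap) and down, up to a stop at 2.3. A dark steel pot, 128 mm across the rim, 100 mm at the foot, from 45 mm below to 45 mm above the axis, wall 4 mm. Its pivot is stiff (0.18 N m): it stays where it is left. The offcuts slide out only when it is tipped nearly to its far stop.
- pot_handle (a point): Middle of the pot's handle: a level wooden grip 18 mm in diameter and 90 mm long, parallel to the tipping axis, that revolves freely on a bail. With the pot upright it is 75 mm behind (+x of the trap) and 75 mm above the axis, so it clears the rim; it moves with the pot on a circle of radius 106 mm about the axis, up over the top and forward.
- tray_in (a point): Centre of the tray's inner floor, 14 mm above the bench, axes as the trap's. The tray is 215 mm (x) by 140 mm (y) outside, wall 4 mm, rim 36 mm above its floor.
- block_a: Pine offcut 28 x 45 x 28 mm, at first in the pot; origin: centre of its underside.
- block_b: Pine offcut 28 x 45 x 28 mm, at first in the pot; origin: centre of its underside.
- slat_a: Pine offcut 30 x 60 x 18 mm, at first in the pot on the blocks; origin: centre of its underside.
- slat_b: Pine offcut 30 x 60 x 18 mm, at first in the pot on the blocks; origin: centre of its underside.
- valve_axis (a point): Point on the upright axis of the hand wheel, at the height of the middle of the crank handle (150 mm above the bench). In the trap's axes it lies 50 mm in front of (-x) and 215 mm to the left of (+y) the point pot_pivot.
- wheel (a joint): Opening of the valve (rad): 0 = shut against its stop; grows as the wheel turns anticlockwise seen from above; 6.283 a turn, 18.85 at most; two full turns back from the stop = 12.566. Friction 0.05 N m; a spring (0.007 N m per rad) lets it stand by itself below about 7 rad and winds it back if let go further open. Dark steel hand wheel with three spokes, rim 110 mm across between centres of the 12 mm bar, rim top 126 mm above the bench.
- crank_mid (a point): Middle of the crank handle: an upright wooden grip, 19 mm in diameter and 45 mm tall, that revolves freely on the wheel's rim 55 mm from the valve's axis; it stands from 129 to 174 mm above the bench, this point at 150 mm.
- crank: The same crank handle; origin at its foot. It revolves by itself, so its own yaw means nothing.
- tape_roll: Bystander: roll of masking tape, 56 mm across, 24 mm high, lying on the trap's base plate in front of the valve.
- plastic_cup: Bystander: empty grey plastic mixing cup, 84 mm across, 98 mm high.
- tape_measure: Bystander: tape measure, 39 x 86 x 62 mm.
- cork_block: Bystander: cork sanding block, 60 x 110 x 38 mm.
- disc_stack: Bystander: flat stack of abrasive discs, 126 mm across, 12 mm high.
- pencil_yellow: Bystander: pencil, 110 x 8 x 7 mm.
- awl: Bystander: awl with wooden handle, 132 x 27 x 27 mm, lying.
- glue_bottle: Bystander: white glue bottle, 33 mm across, 100 mm high.

How it is judged (in metres and radians):
On the way, in this order (a step that is already met when the one before it is completed fails the run):
1. the pot has been tipped and all four offcuts lie in the tray (x of block_a in the frame of tray_in between -0.105 and 0.105 m and y of block_a in the frame of tray_in between -0.07 and 0.07 m and z of each of block_a, block_b, slat_a, slat_b in the frame of tray_in below 0.065 m and x of block_b in the frame of tray_in between -0.105 and 0.105 m and y of block_b in the frame of tray_in between -0.07 and 0.07 m and x of slat_a in the frame of tray_in between -0.105 and 0.105 m and y of slat_a in the frame of tray_in between -0.07 and 0.07 m and x of slat_b in the frame of tray_in between -0.105 and 0.105 m and y of slat_b in the frame of tray_in between -0.07 and 0.07 m), for 0.1 s.
2. the pot stands upright again (value of joint pot below 0.12 rad), for 0.2 s.
3. the valve is wound shut to its stop by the crank handle (value of joint wheel below 0.08 rad and contact force between the fingers and crank above 1 N), for 0.1 s.
At the end, for the whole second after the job is handed in: All four offcuts lie in the tray (less than 65 mm above its floor), the pot is upright (within 0.12 rad), the valve stands 12.566 rad open (within 0.25) and still, and the gripper holds the crank handle (over 1 N, its middle within 45 mm of the grasp point) (all of step 1 and value of joint pot below 0.12 rad and value of joint wheel between 12.316 and 12.816 rad and velocity of joint wheel between -0.1 and 0.1 rad/s and contact force between the fingers and crank above 1 N and distance between the grasp point and crank_mid below 0.045 m); the arm keeps its last pose, push and grip.
It fails at once if a bystander is moved more than 30 mm (distance of any of tape_roll, plastic_cup, tape_measure, cork_block, disc_stack, pencil_yellow, awl, glue_bottle from where it was at the start of the episode above 0.03 m).
It also fails if it takes over 72 s, if anything falls off the work surface, if the arm or the gripper's body presses on something with over 40 N, if the wrist force passes 120 N, or if a joint passes its speed limit or range.

### The arm

A 6-joint arm with a two-finger parallel gripper is mounted at the origin on a cart in front of the work surface, level with it; the furniture and walls round the work are solid. World frame = base frame: x ahead of the robot, y to its left, z up, the work surface at z = 0. Lengths are in m, angles in degrees, forces in N, time in s.
With the tool pointing down it reaches from about 0.325 to 0.85 m from the base axis. Payload 15.5 kg.
Tool frame: the origin (TCP) lies midway between the tips of the shut fingers; the grasp point (between the pads) lies 19 mm behind it; z points along the fingers, y is the line along which they close (so a half turn about z gives the same grasp; the last joint's range is limited). The gripper opens to 91 mm and grips with 3 to 60 N. Pads are 32 mm wide; open, the fingers measure 118 mm over their backs; the gripper's body (76 mm by 178 mm) begins 60 mm behind the grasp point.
Start: joints at [-5.472, 28.281, 77.091, -0, 74.628, -5.472], TCP at [0.625, 0, 0.214] pointing down, gripper open.
Joint ranges: [-166.48, 166.48], [-47.26, 123.95], [12.59, 153.08], [-70.14, 250.14], [6.76, 159.57], [-176.63, 176.63]. Speed limits (degrees/s): [108.29, 108.29, 147.25, 172.46, 172.46, 172.46].

### API

Orientations are given as a 3x3 rotation matrix whose columns are the frame's x, y, z axes.
In Python, from bench import ctrl gives the robot as it stands. The module is installed in compiled form; this text tells all that it offers. Calls block until the motion is done:
- ctrl.goto(position, orientation): joint-space move of the TCP to a pose.
- ctrl.move_l(position, vel=0.15, ori=None, contact_N=None): straight line of the TCP; ori=None keeps the orientation; vel is the mean speed in m/s. With contact_N (N) it stops when the force on the tool has changed by that much, and returns True; else False.
- ctrl.movej(angles): joint-space move.
- ctrl.command_gripper(opening): opening from 0.0 (shut) to 1.0 (fully open); the grip force is fixed at half the most; returns when the fingers have stopped.
- ctrl.sleep(seconds).
- ctrl.ik(position, orientation): joint angles nearest the present ones, or None.
- ctrl.read_camera(name): name is "scene" or "side" or "wrist"; returns the picture (400x640x3 uint8, blue, green, red); there is no depth.
- ctrl.camera_params(name): a dict with "fx", "fy", "cx", "cy" (pixels), "pose" (4x4, takes a point from camera to world coordinates); the wrist camera has in their place "T_tool_cam" (4x4, takes a point from camera to tool coordinates, whose origin is the TCP and whose axes are the flange's). Camera axes: x right, y up, looking along -z (the intrinsics and any distortion apply to the point x, -y, -z); pixel columns grow to the right and rows downward; lengths in m; the calibration is good to about 2 mm. A picture is of the moment at which its call begins: read the wrist's pose just before it. camera_params takes no time and is no camera call.
A pose or a line that the arm cannot do raises ctrl.MotionError and nothing moves.
- ctrl.sign_off(): hands the job in; it is judged then, once.
Readings, each from a call of its own:
- ctrl.current_t(): time.
- ctrl.current_q(): joint angles.
- ctrl.current_dq(): joint speeds.
- ctrl.current_effort(): joint torques, N m.
- ctrl.current_tool_pos(): TCP position.
- ctrl.current_eef_rot(): TCP orientation.
- ctrl.current_contact_force(): force on the tool from outside, world axes, zero at the start.
- ctrl.current_wrist_torque(): the same for the moment, N m.
- ctrl.current_grip_width(): opening from 0.0 (shut) to 1.0 (fully open).
- ctrl.current_grasp_force(): force on a finger pad.
Only numpy, scipy, OpenCV 4.12 (cv2) and the standard library are available. Lean on these libraries where they do the work, as an engineer would, in place of code of your own. Each camera call takes 0.05 s, during which the arm holds its last target. There are 200 camera calls.

## Working session

There is one attempt and no reset: what is moved stays moved. The work goes in short steps, each a Python script; the robot and the scene stay as the last script left them, time stands still between calls to the robot, and variables do not carry over. Pictures are saved under pics/ and viewed, at most 12 in all, crops included, and the job is handed in when it is done.

```bash
mkdir -p pics
python3 - <<'E'
from bench import ctrl
import cv2,numpy as np
np.set_printoptions(precision=4,suppress=True)
for n in ["scene","side","wrist"]:
    cv2.imwrite(f"pics/{n}0.png",ctrl.read_camera(n)); print(n,ctrl.camera_params(n))
print(ctrl.current_eef_rot(),ctrl.current_t())
E
```

```text
scene {'fx': 499.75997957813144, 'fy': 499.75997957813144, 'cx': 327.26397780331433, 'cy': 201.9768757734281, 'pose': array([[-0.5869,  0.4171, -0.694 , -0.6895],
       [-0.8096, -0.3012,  0.5037,  1.016 ],
       [ 0.001 ,  0.8575,  0.5145,  1.0746],
       [ 0.    ,  0.    ,  0.    ,  1.    ]])}
side {'fx': 416.1854242399489, 'fy': 416.1854242399489, 'cx': 315.29023577721557, 'cy': 199.20787308647078, 'pose': array([[ 0.9998,  0.0174,  0.0113,  0.6127],
       [-0.0015,  0.6044, -0.7966, -1.2149],
       [-0.0207,  0.7965,  0.6043,  1.1271],
       [ 0.    ,  0.    ,  0.    ,  1.    ]])}
wrist {'fx': 308.3947290209482, 'fy': 308.3947290209482, 'cx': 320.595041000379, 'cy': 205.92941490748072, 'T_tool_cam': array([[-0.0001,  0.9701,  0.2426,  0.068 ],
       [ 1.    ,  0.0004, -0.001 ,  0.0001],
       [-0.001 ,  0.2426, -0.9701, -0.171 ],
       [ 0.    ,  0.    ,  0.    ,  1.    ]])}
[[-0.      1.     -0.0009]
 [ 1.      0.      0.0001]
 [ 0.0001 -0.0009 -1.    ]] 0.15
```

View pics/scene0.png

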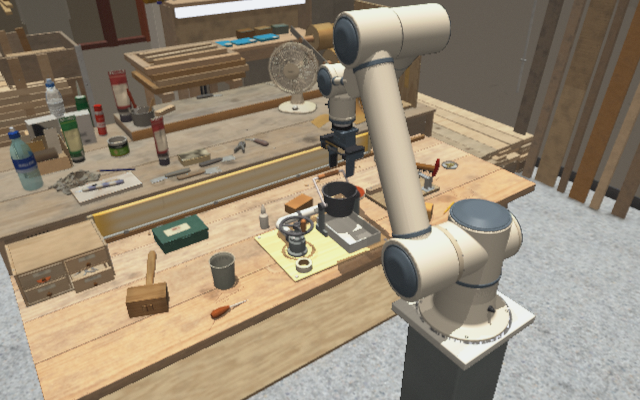

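View pics/side0.png

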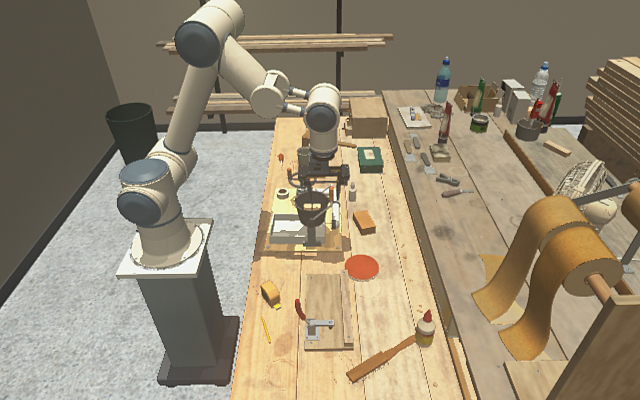

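View pics/wrist0.png

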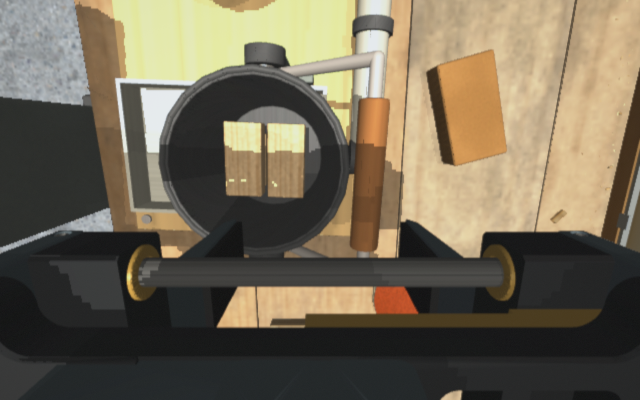

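The scene view shows the wheel near pixel (295,230) and the pot at (340,195). In the wrist view the rim is centred near (257,158) and the handle runs from (374,98) to (365,250). One higher wrist view should take in the whole unit.

```bash
cat > h.py <<'E'
from bench import ctrl
import numpy as np, cv2
np.set_printoptions(precision=4,suppress=True)
R0=np.array([[0,1,0],[1,0,0],[0,0,-1.]])
def wray(uv,T):
    c=ctrl.camera_params("wrist"); u,v=uv
    d=T[:3,:3]@np.array([(u-c["cx"])/c["fx"],-(v-c["cy"])/c["fy"],-1])
    return T[:3,3],d
def hit(uv,T,z):
    o,d=wray(uv,T); return o+d*(z-o[2])/d[2]
def wpose():
    T=np.eye(4);T[:3,:3]=ctrl.current_eef_rot();T[:3,3]=ctrl.current_tool_pos()
    return T@ctrl.camera_params("wrist")["T_tool_cam"]
E
python3 - <<'E'
from h import *
T=wpose()
print([hit(p,T,z) for p,z in [((374,98),.2),((365,250),.2),((257,158),.17)]])
ctrl.goto([0.57,0.0,0.45],R0)
T=wpose(); im=ctrl.read_camera("wrist"); np.save("T1.npy",T)
cv2.imwrite("pics/w1.png",im); print(T,ctrl.current_t())
s=cv2.imread("pics/scene0.png")[150:290,230:410]; cv2.imwrite("pics/s1.png",cv2.resize(s,None,fx=4,fy=4,interpolation=2))
E
```

```text
[array([0.6552, 0.085 , 0.2   ]), array([ 0.6534, -0.0072,  0.2   ]), array([0.5811, 0.0485, 0.17  ])]
[[ 1.     -0.0001  0.0013  0.5704]
 [-0.0002  0.9702  0.2424  0.0679]
 [-0.0013 -0.2424  0.9702  0.6193]
 [ 0.      0.      0.      1.    ]] 1.1583
```

View pics/w1.png

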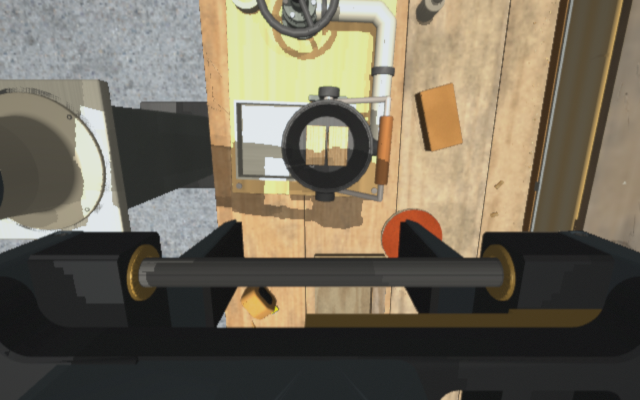

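View pics/s1.png

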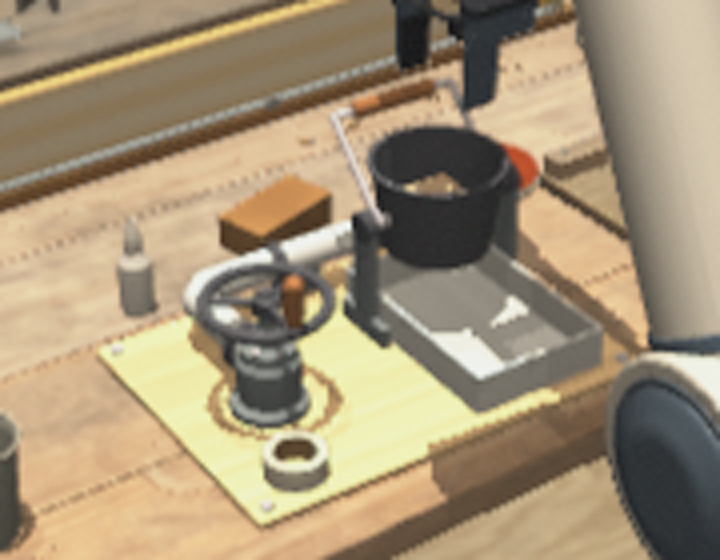

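The higher view shows the handle from (386,116) to (381,185), the rim centre near (327,145) and the post caps at (328,92) and (325,196). The crank sits on the wheel's robot/right side. The white pipe runs low behind the pot.

Run:
```python
from h import *
T=np.load("T1.npy")
for n,p,z in [("h1",(386,116),.2),("h2",(381,185),.2),("rimL",(282,145),.17),("rimR",(372,145),.17),("rimT",(328,99),.17),("rimB",(326,192),.17),("p1",(328,92),.141),("p2",(325,196),.141),("trayFL",(236,102),.05),("trayFR",(233,190),.05)]:
    print(n,hit(p,T,z))
# top view crop over wheel
ctrl.goto([0.53,0.16,0.42],R0)
T=wpose(); im=ctrl.read_camera("wrist"); np.save("T2.npy",T); cv2.imwrite("pics/w2.png",im)
```

```text
h1 [0.6552 0.0842 0.2   ]
h2 [ 0.653  -0.0071  0.2   ]
rimL [0.5146 0.0456 0.17  ]
rimR [0.6433 0.0455 0.17  ]
rimT [0.58  0.108 0.17 ]
rimB [ 0.5778 -0.023   0.17  ]
p1 [0.5806 0.1203 0.141 ]
p2 [ 0.5767 -0.0353  0.141 ]
trayFL [0.4211 0.1137 0.05  ]
trayFR [ 0.405  -0.0435  0.05  ]
```

View pics/w2.png

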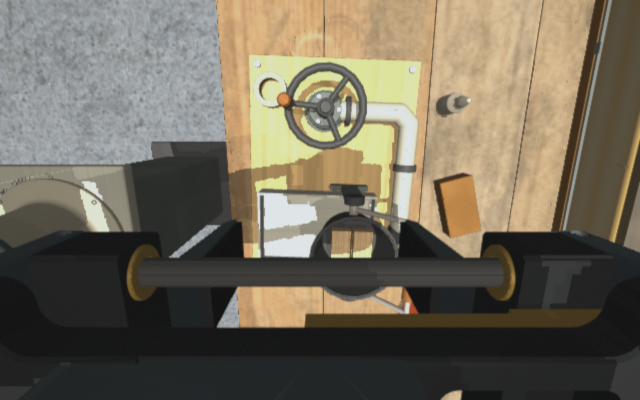

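The wheel is centred at about (326,106) and the crank top at (285,100). The tape roll is in front of it, and the plate's rear corners are at (250,55) and (422,62).

Run:
```python
from h import *
T=np.load("T2.npy")
P=np.array([.579,.0425])
for n,p,z in [("wh",(326,105.5),.124),("L",(285,105),.126),("R",(367,105),.126),("T",(325,62),.126),("B",(326,149),.126),("crank",(285,100),.174),("c1",(250,55),.01),("c2",(422,62),.01)]:
    h=hit(p,T,z); print(n,h)
w=hit((326,105.5),T,.124)[:2]-P
print("yaw",np.degrees(np.arctan2(w[1],w[0])-np.arctan2(.215,-.05)),np.linalg.norm(w),np.hypot(.05,.215))
```

```text
wh [0.5378 0.2606 0.124 ]
L [0.4789 0.2611 0.126 ]
R [0.5965 0.2612 0.126 ]
T [0.536  0.3181 0.126 ]
B [0.538 0.199 0.126]
crank [0.4844 0.2638 0.174 ]
c1 [0.4079 0.3516 0.01  ]
c2 [0.7059 0.3406 0.01  ]
yaw -2.38450780878058 0.22199122227790422 0.22073740054644114
```

```bash
cat >> h.py <<'E'
YAW=np.radians(-2.1); P=np.array([.579,.0425,.125]); ex=np.array([np.cos(YAW),np.sin(YAW),0]); ey=np.array([-np.sin(YAW),np.cos(YAW),0]); ez=np.array([0,0,1.])
def ori(b):
    z=np.sin(b)*ex-np.cos(b)*ez; y=np.cos(b)*ex+np.sin(b)*ez
    return np.column_stack([np.cross(y,z),y,z])
def pose(th,r=.1061,back=0):
    a=np.pi/4+th; b=np.radians(25)*np.clip(th/2.2,0,1); R=ori(b)
    return P+r*(np.cos(a)*ex+np.sin(a)*ez)+R[:,2]*(.019-back),R
def f(): 
    F=np.array(ctrl.current_contact_force()); return np.array([F@ex,F@ey,F@ez])
E
python3 - <<'E'
from h import *
p,R=pose(0)
ctrl.command_gripper(.6)
ctrl.goto(p+[0,0,.10],R); ctrl.move_l(p,.1,contact_N=15) and print("contact")
print(f()); ctrl.command_gripper(0)
print(ctrl.current_tool_pos()-p,f(),ctrl.current_grip_width(),ctrl.current_grasp_force())
for th in [.12,.24,.36]:
    p,R=pose(th); ctrl.move_l(p,.1,ori=R); print(th,f(),ctrl.current_tool_pos()-p)
print(ctrl.current_t())
cv2.imwrite("pics/side1.png",cv2.resize(ctrl.read_camera("side")[120:280,220:420],None,fx=3,fy=3))
E
```

```text
[0.225  0.4145 0.3464]
[-0.0006  0.     -0.    ] [-5.5803  0.4557  3.784 ] 0.1936407634588389 30.00047653913498
0.12 [-3.5043 -0.1441 -2.6476] [-0.0007  0.      0.0001]
0.24 [-2.9954 -0.8558 -2.779 ] [-0.0004 -0.     -0.    ]
0.36 [-3.9479 -0.4683 -4.1783] [-0.0002 -0.     -0.0001]
6.1583
```

View pics/side1.png

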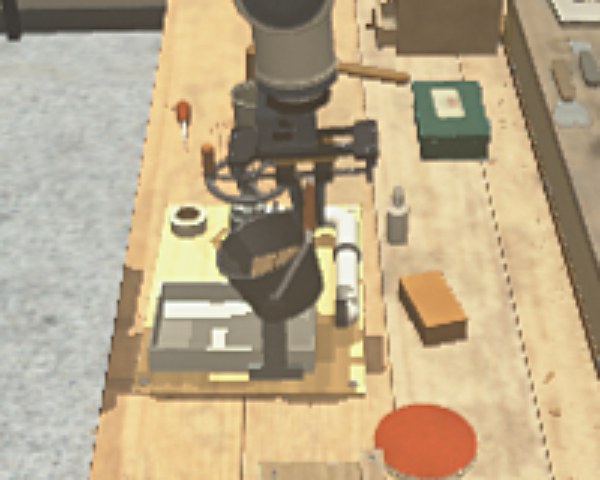

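The pot is tipping with the grip (mouth at about (260,250)), and the forces are small, so I'll continue.

Run:
```python
from h import *
for th in list(np.arange(.5,2.2,.15))+[2.2,2.25,2.28]:
    p,R=pose(th); hit_=ctrl.move_l(p,.12,ori=R,contact_N=30); print(round(th,2),f(),hit_)
    if hit_: break
ctrl.sleep(.6)
print(ctrl.current_t(),ctrl.current_grip_width())
cv2.imwrite("pics/side2.png",cv2.resize(ctrl.read_camera("side")[120:280,220:420],None,fx=3,fy=3))
```

```text
0.5 [-2.5206 -0.6482 -4.0363] False
0.65 [-2.3426 -2.0516 -3.9879] False
0.8 [-1.3986 -2.6326 -4.082 ] False
0.95 [-1.8945 -1.5694  0.5257] False
1.1 [-1.8215 -2.8277  2.9182] False
1.25 [-5.6501 -2.7538  8.9321] False
1.4 [-8.102  -3.1442  9.1683] False
1.55 [-2.5282 -3.717   1.8119] False
1.7 [ 1.3085 -3.4416 -2.9636] False
1.85 [ 1.4859 -2.0052 -2.8278] False
2.0 [ 2.1344 -1.4695 -2.7724] False
2.15 [ 3.5042 -0.1813 -3.4093] False
2.2 [ 3.9153 -0.5403 -2.062 ] False
2.25 [ 5.9135  0.5823 -3.2466] False
2.28 [ 7.0211  0.3099 -2.3084] False
10.8583 0.1863537856414494
```

View pics/side2.png

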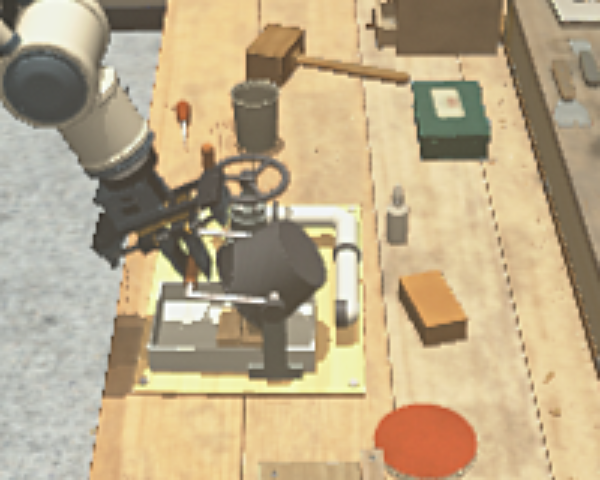

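Offcuts are landing in the tray at about (240,330). I'll go to the far stop, shake the pot once or twice and look again.

Run:
```python
from h import *
def go(th,v=.12,c=None):
    p,R=pose(th); h=ctrl.move_l(p,v,ori=R,contact_N=c); return h
print(go(2.36,.05,20),f()); ctrl.sleep(.4)
for i in range(2):
    go(2.15,.15); print(go(2.33,.15,25),f()); ctrl.sleep(.3)
a=ctrl.read_camera("side")[170:260,250:350]; 
for th in np.arange(2.15,.5,-.2): go(th)
for th in (.4,.2,.05): go(th)
h=go(-.06,.04,15); ctrl.sleep(.2)
print(h,f(),ctrl.current_tool_pos()-pose(0)[0],ctrl.current_t())
b=ctrl.read_camera("side")[170:260,250:350]; c=ctrl.read_camera("wrist")
h=np.hstack([cv2.resize(x,None,fx=4,fy=4,interpolation=2) for x in (a,b)])
cv2.imwrite("pics/m3.png",np.vstack([h,cv2.resize(c[:,:],(800,500))])[:860][::1] if 0 else h)
cv2.imwrite("pics/w3.png",c)
```

```text
True [ 0.4219 -1.5038  6.9483]
False [11.4217  0.1106 -2.2212]
False [11.5507  0.6449 -2.5071]
True [-3.2904  0.3267  7.9347] [-0.0006  0.0003 -0.0023] 17.5167
```

View pics/m3.png

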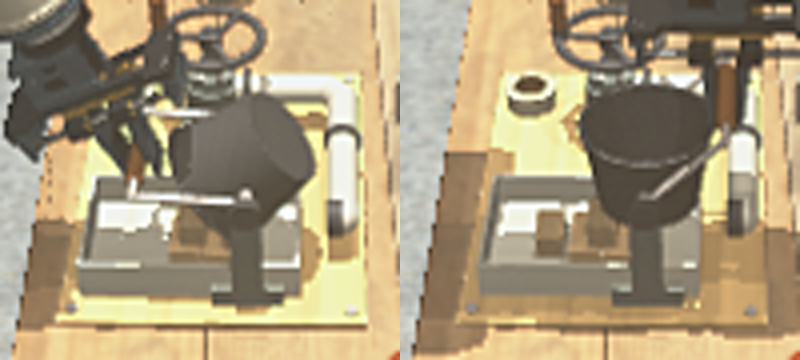

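The pot is upright with offcuts in the tray around (550,230) to (600,240). I'll let go, retreat and look from above to confirm.

Run:
```python
from h import *
ctrl.command_gripper(.6)
p=np.array(ctrl.current_tool_pos()); ctrl.move_l(p+[0,0,.12],.2)
ctrl.goto([0.53,0.02,0.42],R0)
T=wpose(); np.save("T4.npy",T); im=ctrl.read_camera("wrist"); cv2.imwrite("pics/w4.png",cv2.resize(im[0:230,180:480],(780,598),interpolation=2))
print(ctrl.current_t())
```

```text
19.875
```

View pics/w4.png

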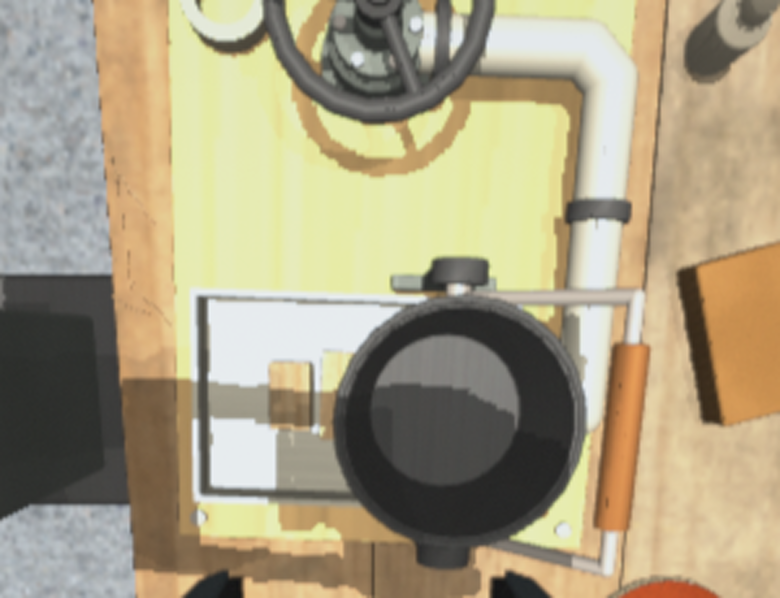

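The pot is empty and upright, and the visible offcuts lie in the tray at about (300,390). Next is the crank.

```bash
cat >> h.py <<'E'
W=np.array([.5375,.260,.153])
def cp(a,r=.055): return W+[r*np.cos(a),r*np.sin(a),-.019]
def ang():
    d=np.array(ctrl.current_tool_pos())-W; return np.arctan2(d[1],d[0])
def fr():
    F=np.array(ctrl.current_contact_force());a=ang()
    return np.array([F[0]*np.cos(a)+F[1]*np.sin(a),-F[0]*np.sin(a)+F[1]*np.cos(a),F[2]])
E
python3 - <<'E'
from h import *
R=ori(0); a0=np.radians(176); p=cp(a0)
ctrl.goto(p+[0,0,.1],R); print("touch",ctrl.move_l(p,.1,contact_N=12),fr())
ctrl.command_gripper(0); print(ctrl.current_grip_width(),ctrl.current_grasp_force(),fr(),ctrl.current_t())
a=a0
for k in range(60):
    a-=np.radians(20); h=ctrl.move_l(cp(a),.12,contact_N=15); F=fr(); print(k,h,F)
    if h or F[1]>9: break
ctrl.sleep(.3)
print("stop",np.degrees(a),np.degrees(ang()),fr(),ctrl.current_tool_pos(),ctrl.current_t())
E
```

```text
touch False [-0.2871 -0.4647 -0.2531]
0.20075786080432034 30.001050872378983 [7.7711 0.8245 7.3729] 22.8583
0 True [-1.9584 -0.7411  3.3604]
stop 156.0 155.03774190397704 [-2.7834 -1.0808  2.8084] [0.4875 0.2833 0.134 ] 23.4083
```

Run:
```python
from h import *
a=ang(); tot=0
for k in range(60):
    a-=np.radians(20); tot-=20; h=ctrl.move_l(cp(a),.12,contact_N=30); F=fr()
    if k%3==0 or h: print(k,h,F)
    if h or F[1]>10: break
ctrl.sleep(.3)
print("stop",tot,np.degrees(a),np.degrees(ang()),fr(),ctrl.current_tool_pos(),ctrl.current_grip_width(),ctrl.current_grasp_force(),ctrl.current_t())
```

```text
0 False [-7.9432 -0.5324  2.2696]
3 False [-17.5077   0.0805  12.3917]
6 False [-10.205   -1.032   11.2192]
8 True [ 5.7009  0.6867 -1.3909]
stop -180 -24.962258096022968 -16.30484140443394 [ 5.4055  0.3657 -0.764 ] [0.5903 0.2445 0.1342] 0.19482589044128232 29.99943879665807 26.3833
```

Possibly the stop; I'll probe gently.

Run:
```python
from h import *
a=ang()
for d in (1,2,3,4,5,6,7,8):
    h=ctrl.move_l(cp(a-np.radians(d)),.03,contact_N=40); print(d,h,fr(),np.degrees(ang()))
    if h or fr()[1]>22: break
ctrl.sleep(.3); print(fr(),ctrl.current_t())
cv2.imwrite("pics/scene5.png",cv2.resize(ctrl.read_camera("scene")[150:290,230:410],None,fx=4,fy=4,interpolation=2))
```

```text
1 False [4.616  1.2099 2.2558] -17.09984260673684
2 False [6.9544 2.3541 1.907 ] -18.01215216809082
3 False [ 6.0264  7.6527 -0.9692] -18.17738811234126
4 False [ 6.2038 13.4938 -3.2778] -18.38835139326919
5 False [ 5.977  20.0972 -4.9936] -18.53254111343131
6 False [ 5.4605 25.8896 -8.916 ] -18.689017963771523
[ 5.1533 25.9476 -8.7909] 28.1833
```

View pics/scene5.png

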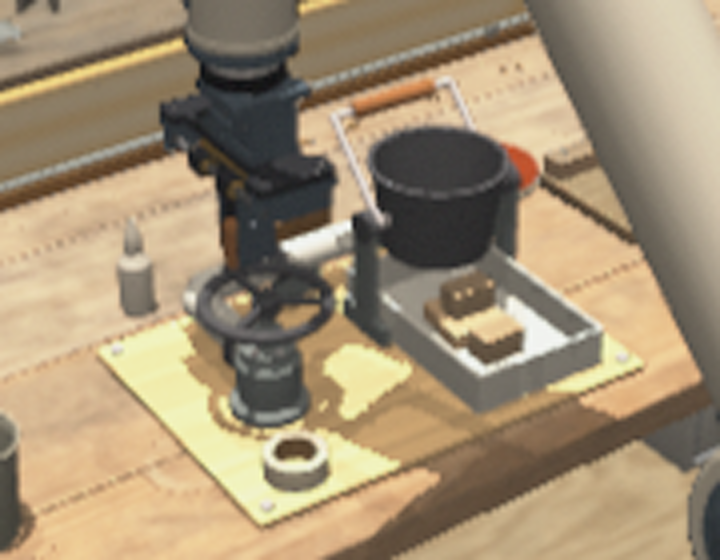

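That is a hard stop at -18.1°, with nothing else touching the gripper and the offcuts in the tray around (475,310). I'll back off 720°.

Run:
```python
from h import *
a0=np.radians(-18.1); prev=ang(); tot=0
for d in range(20,721,20):
    h=ctrl.move_l(cp(a0+np.radians(d)),.12,contact_N=40)
    n=ang(); tot+=(n-prev+np.pi)%(2*np.pi)-np.pi; prev=n
    if d%120==0 or h: print(d,h,fr(),tot)
    if h and abs(fr()[1])>15: break
ctrl.sleep(.5)
print(np.degrees(ang()),tot,fr(),ctrl.current_grip_width(),ctrl.current_grasp_force(),ctrl.current_tool_pos(),ctrl.current_t())
b=ctrl.read_camera("scene")[150:290,230:410]; cv2.imwrite("pics/scene6.png",cv2.resize(b,None,fx=4,fy=4,interpolation=2))
```

```text
20 True [-6.0013 -0.0667 12.6202] 0.24267632329183808
120 False [-29.5768   1.7593   3.1607] 2.143139472236821
240 False [23.0527 -0.6622 13.327 ] 4.183769566645592
360 False [ 2.4208 -0.3681 -8.4832] 6.2988391142688585
480 False [-19.1095  -0.1557  -8.5723] 8.420105214877829
600 False [19.6987 -0.5958 -0.4505] 10.470267679109874
720 False [  0.8058  -0.4385 -15.5338] 12.57821925231493
-18.587545247019424 12.57821925231493 [ -2.846   -2.505  -19.2958] 0.19750763010858718 29.997000585717615 [0.5892 0.2426 0.1337] 39.8083
```

```bash
python3 -c "
from h import *
print(fr(),np.degrees(ang()),ctrl.current_grasp_force()); print(ctrl.sign_off())"
```

```text
[ -3.3252  -2.9827 -18.8023] -18.527799498473033 29.997064182534814
the job is handed in; nothing more can be done
None
```

The job is handed in at about 40 s: the offcuts were tipped into the tray, the pot stands upright and empty, and the valve was wound shut and backed off two full turns (12.57 rad by arm angle) with the crank still gripped at 30 N; sign-off returned no verdict, and I never saw all four offcuts clearly in one picture.

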